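Open the slide-lid bracket box

TASK

Open the larger plywood box on the cutting table: lift its sliding lid by the bar so that it clears the lip at the box's front end, slide it out of its grooves over that lip, and lay the lid flat, bar up, in the middle of the cork pad. Set the lid down rather than dropping it, and leave the smaller box where it is.

Things in the scene. Friction and masses are not known exactly. Their poses are not given: they have to be found in the camera images.
- box: Larger plywood box, 164 (x) x 132 (y) x 70 mm, fixed. Origin: centre of underside; z up. Front end at -x, facing the robot roughly; closed back at +x. Heights above the underside: ledges under the lid 40 mm; lip on the front wall (x -82 to -72 mm) 47 mm; rails over the lid's long edges 64 to 70 mm (76 mm between them). Grooves 112 mm wide, ending at x -82 mm: the lid slides out along -x.
- lid: Loose wooden lid, 80 to 170 g: plate 140 (x) x 100 (y) x 6 mm, with an aluminium bar across its middle, 14 (x) x 60 (y) mm, 40 mm tall above the plate. Origin: centre of underside; z up; x as the box's. It starts on the ledges behind the lip, centred in the box, under the rails. Raised 7 to 18 mm it passes over the lip; it is free of the grooves 152 mm along the box's -x.
- pad: Thin cork pad fixed flat on the table on the other side from the box, 240 (x) x 200 (y) x 4 mm. Origin: centre of its underside; its top is 4 mm above that; z up.
- small_box: Bystander: smaller closed plywood box, 100 x 70 mm, 67 mm tall with the round knob on its top. Loose, standing between the larger box and the pad, to be left alone. Origin: centre of its underside; z up.
Things that resemble listed ones, but are neither listed nor needed, are in the scene too. Leave any turquoise look-alike of the lid alone.

How it is judged:
At the end, for the whole second after the job is handed in: The lid lies flat and at rest on the cork pad, bar up (within 5 degrees of level, underside within 5 mm of the pad's top), its centre within 60 mm of the pad's centre at any yaw, let go; the smaller box is within 20 mm of where it stood (horizontal distance between lid and pad below 0.06 m and z of lid in the frame of pad between 0.001 and 0.009 m and angle between lid's own z axis and vertical below 0.09 rad and linear speed of lid below 0.02 m/s and distance of small_box from where it was at the start of the episode below 0.02 m); the robot touches nothing.
It fails at once if the smaller box is shifted by more than 20 mm (distance of small_box from where it was at the start of the episode above 0.02 m).
It fails at once if the lid is let go while more than 50 mm above the pad, over it (horizontal distance between lid and pad below 0.12 m and z of lid in the frame of pad above 0.055 m and contact force between the fingers and lid below 0.05 N).
It also fails if it takes over 48 s, if anything falls off the work surface, if the arm or the gripper's body presses on something with over 40 N, if the wrist force passes 120 N, or if a joint passes its speed limit or range.

ROBOT

A 7-joint arm with a two-finger parallel gripper is mounted at the origin on the work surface. World frame = base frame: x ahead of the robot, y to its left, z up, the work surface at z = 0. Lengths are in m, angles in rad, forces in N, time in s.
With the tool pointing down it reaches from about 0.4 to 0.925 m from the base axis. Payload 5.6 kg.
Tool frame: the origin (TCP) lies on the centre line of the jaws, within the pads' length; the fingertips stand env.nose_length ahead of it and the grasp point (between the pads) lies 2 mm behind it (env.nose_length is the distance from the TCP to the fingertips, in m); z points along the fingers, y is the line along which they close (so a half turn about z gives the same grasp; the last joint's range is limited). The gripper opens to 85 mm and grips with 20 to 120 N. Pads are 22 mm wide; open, the fingers measure 114 mm over their backs; the gripper's body (76 mm by 85 mm) begins 54 mm behind the grasp point. The pads swing forward as they close: fully open they stand 13 mm farther back than shut.
Start: joints at [1.057, 0.468, -0.012, 1.603, 0.006, 1.071, -0.056], TCP at [0.295, -0.579, 0.248] pointing down, gripper open.
Joint ranges: [-2.53, 2.53], [-0.31, 2.02], [-1.57, 1.55], [0.28, 2.44], [-1.29, 4.43], [0.15, 1.84], [-2.92, 2.92]. Speed limits (rad/s): [2.57, 2.57, 3.14, 3.14, 3.14, 3.14, 3.14].

INTERFACE

Orientations are given as a rotation vector (axis times angle).
In Python, from bench import status, camera, ticket, env gives the robot as it stands.
- The arm moves only by the shell command python3 -m inch 'ROWS' [FORCE]. ROWS is JSON, a list of rows, each a list of 5 numbers: the shift along the tool's x, y, z each as a share of 0.08 m, from -1 to 1, then the turn about the tool's z as a share of pi rad, from -1 to 1, then the finger opening in mm, from 0 to 85.4. In form: [[dx, dy, dz, twist, fingers], ...]. A call has 1 to 5 rows; each row shifts and turns the commanded pose from where the row before left it, along the tool's axes as they then stand; what a row does not reach is not made up. A row lasts 1/10 s, in which the tool goes at most 50 mm and 8.59 degrees, less where a joint would pass 70% of its speed; a pose out of reach is approached as far as the arm can. A call with a number of a shift or a turn outside -1 to 1 is refused whole. A call with a gripper value outside its range is refused whole. The fingers move at their own pace and stop on an object; FORCE is the grip in N (left out, the last holds). Time passes only in rows, so rows that do not move let the fingers close. It gives the time, the measured TCP pose, the force, the opening and the grip force at its end, in the units of the state.
- status.get_state(): the state, without advancing time (a new reading comes with each control period).
- camera(name): name is "side" or "top" or "wrist"; returns a dict with "image" (480x640x3 uint8, blue, green, red), "K" (3x3 intrinsics, pixels), "dist_coeffs" ([k1, k2, p1, p2, k3] as OpenCV has them; the pictures are not rectified), "xyz" and "orientation" of the camera in the world. Camera axes: x right, y down, z forward; pixel columns grow to the right and rows downward; lengths in m; the calibration is good to about 2 mm. A picture is of the moment at which its call begins. There is no depth.
- ticket.close_job(): hands the job in; it is judged then, once.
The state is a dict: "time_s": time; "q": joint angles; "dq": joint speeds; "tau": joint torques, N m; "tool_pos": TCP position; "eef_rot": TCP orientation; "force": force on the tool from outside, world axes, zero at the start; "torque": the same for the moment, N m; "grip_width": opening from 0.0 (shut) to 1.0 (fully open); "grip_force": force on a finger pad.
Only numpy, scipy, OpenCV 4.12 (cv2) and the standard library are available. Lean on these libraries where they do the work, as an engineer would, in place of code of your own. Each camera call takes 0.05 s, during which the arm holds its last target. There are 200 camera calls.

## Working session

There is one attempt and no reset: what is moved stays moved. The work goes in short steps, Python scripts to look and compute and a shell command to move; the robot and the scene stay as the last step left them, time stands still between calls to the robot, and variables do not carry over. Pictures are saved under pics/ and viewed, at most 10 in all, crops included, and the job is handed in when it is done.

```bash
ls; mkdir -p pics
python3 - <<'E'
from bench import status,camera,ticket,env
import cv2,numpy as np,pickle
s=status.get_state();print({k:np.round(v,4).tolist() for k,v in s.items()},env.nose_length)
d={}
for n in("top","side"):
    c=camera(n);d[n]=c;cv2.imwrite(f"pics/{n}0.png",c["image"]);print(n,c["xyz"],c["orientation"],c["K"],c["dist_coeffs"])
pickle.dump(d,open("c0.pkl","wb"))
E
```

```text
pics
{'time_s': 0.0, 'q': [1.057, 0.4684, -0.0116, 1.6036, 0.006, 1.0714, -0.0563], 'dq': [-0.0006, -0.0012, -0.0001, -0.0005, 0.0013, 0.0013, 0.0007], 'tau': [0.0003, -53.239, 0.021, -25.1302, 0.0113, 0.0079, -0.0], 'tool_pos': [0.2946, -0.5788, 0.2473], 'eef_rot': [-3.0533, -0.7322, 0.0008], 'force': [0.9053, -0.4475, -0.3543], 'torque': [-0.0165, -0.0083, 0.0022], 'grip_force': 0.0, 'grip_width': 1.0015} 0.017
top [ 0.40131215 -0.0157397   1.1176283 ] [-2.15212337  2.13652038 -0.15881053] [[546.24891675   0.         316.94337226]
 [  0.         546.24891675 241.02159412]
 [  0.           0.           1.        ]] [-0.15191998  0.          0.          0.          0.        ]
side [0.06518404 0.4461376  0.8712548 ] [-1.16018966  2.4682717  -0.88019345] [[588.86639083   0.         315.88755321]
 [  0.         588.86639083 249.43202363]
 [  0.           0.           1.        ]] [-0.1815556  0.         0.         0.         0.       ]
```

View pics/top0.png

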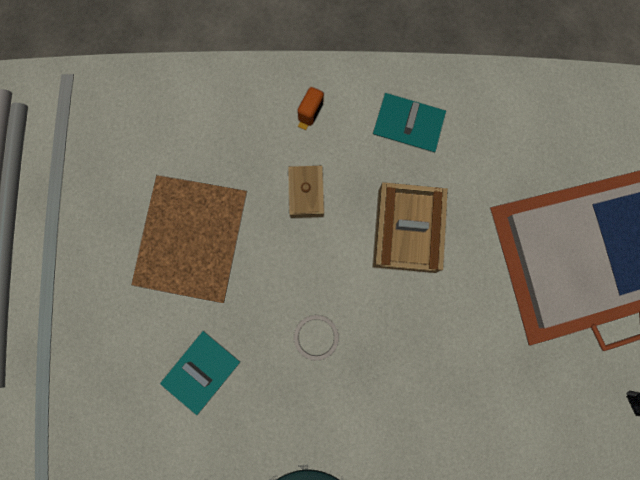

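View pics/side0.png

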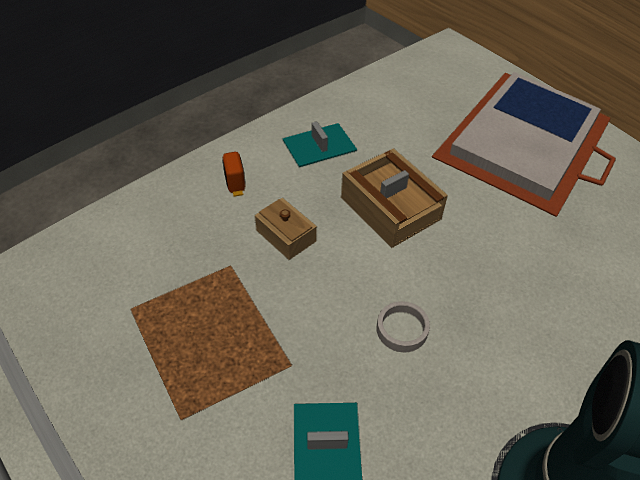

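The top view shows the larger plywood box at (411,228), with its wooden lid and grey bar at (412,225). The small box is at (306,190) and the cork pad at (190,239). Three things look like the lid: the turquoise plates at (410,122) and (200,373), which are decoys, and the wooden plate under the rails in the larger box, which is the one meant. I'll confirm that in an enlarged crop.

Run:
```python
import cv2,pickle
d=pickle.load(open("c0.pkl","rb"))
t=cv2.resize(d["top"]["image"][175:280,360:460],None,fx=5.7,fy=5.7,interpolation=cv2.INTER_CUBIC)
cv2.imwrite("pics/crop_box.png",t);print(t.shape)
```

```text
(598, 570, 3)
```

View pics/crop_box.png

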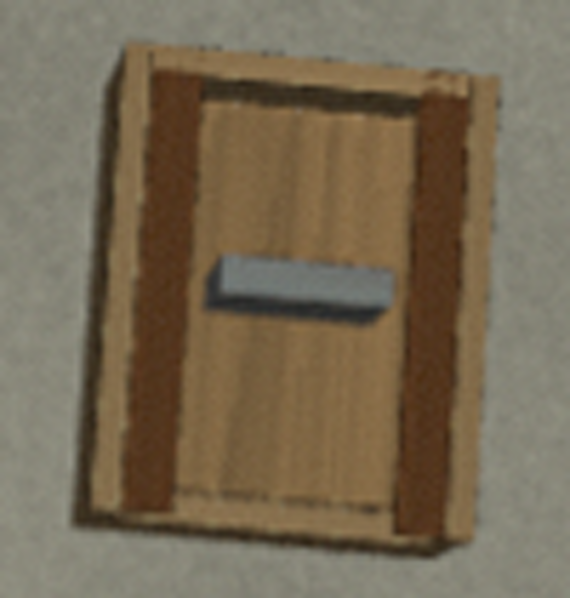

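The crop shows a wooden plate with its grey bar (top face centre near crop (306,283)) between dark rails. The low lip is at the bottom, facing the robot, so this is the lid. Next I'll compute poses.

```bash
cat > h.py <<'E'
import cv2,numpy as np
from scipy.spatial.transform import Rotation as R
def px2w(c,p,z):
    u=cv2.undistortPoints(np.float64(p).reshape(-1,1,2),c["K"],c["dist_coeffs"])[:,0]
    d=R.from_rotvec(c["orientation"]).apply(np.c_[u,np.ones(len(u))]);o=np.array(c["xyz"])
    return o+d*((z-o[2])/d[:,2])[:,None]
def ang(a,b): return float(np.degrees(np.arctan2(*(b-a)[[1,0]])))
def togo(s,p,yaw):
    """tool shift rows (in units) and twist (deg) from state s to world p with tool-x heading yaw(deg)"""
    r=R.from_rotvec(s["eef_rot"]);m=r.as_matrix()
    cur=np.degrees(np.arctan2(m[1,0],m[0,0]))
    return m.T@(np.array(p)-s["tool_pos"]),cur,m
E
python3 - <<'E'
from h import *;import pickle
d=pickle.load(open("c0.pkl","rb"));t=d["top"]
cr=lambda a:np.array(a)/5.7+[360,175]-.4
b=px2w(t,cr([(125,45),(498,77),(472,540),(92,515)]),.07)
bar=px2w(t,cr([(221,255),(393,270),(391,309),(219,298)]),.086)
pad=px2w(t,[(157,176),(247,190),(223,302),(132,286)],.004)
sm=px2w(t,[(289,167),(323,165),(324,215),(289,217)],.05)
for n,q in zip(("box","bar","pad","small"),(b,bar,pad,sm)):
    print(n,q.mean(0).round(4),"heading bottom->top",ang((q[2]+q[3])/2,(q[0]+q[1])/2),"sides",np.linalg.norm(np.roll(q,-1,0)-q,axis=1).round(3))
sb=px2w(d["side"],[(383,184),(407,169),(409,177),(385,192)],.086);print("bar side",sb.mean(0))
from bench import status
s=status.get_state();print(togo(s,[0,0,0],0)[1:])
E
```

```text
box [ 0.5893 -0.2005  0.07  ] heading bottom->top -4.725141719945348 sides [0.131 0.163 0.13  0.164]
bar [ 0.5893 -0.2004  0.086 ] heading bottom->top -3.9357774156147265 sides [0.059 0.013 0.059 0.015]
pad [0.5726 0.2511 0.004 ] heading bottom->top -10.180660858792205 sides [0.197 0.238 0.195 0.238]
small [0.6624 0.0073 0.05  ] heading bottom->top 1.1687613043928682 sides [0.069 0.103 0.07  0.103]
bar side [ 0.58167838 -0.19445814  0.086     ]
(np.float64(26.973678664078886), array([[ 8.91214983e-01,  4.53580327e-01, -8.60205149e-04],
       [ 4.53581125e-01, -8.91213879e-01,  1.40879830e-03],
       [-1.27623573e-04, -1.64571497e-03, -9.99998638e-01]]))
```

```bash
python3 -m inch '[[0,0,0,-0.046,85],[0,0,0,-0.046,85],[0,0,0,-0.046,85],[0,0,0,-0.046,85],[0,0,0,-0.046,85]]' 60; python3 -m inch '[[0,0,0,-0.046,85],[0,0,0,-0.046,85],[0,0,0,0,85]]'
cat > go.py <<'E'
import sys;from h import *;from bench import status
x,y,z,h=map(float,sys.argv[1:5]);s=status.get_state()
v,c,m=togo(s,[x,y,z],h)
print("pos",np.round(s["tool_pos"],4),"heading",round(c,2),"shift mm",(v*1e3).round(1),"units",(v/.08).round(3),"twist deg",round(-(h-c),2),"share",round(-(h-c)/180,4),"F",np.round(s["force"],1),"grip",round(s["grip_width"],3),round(s["grip_force"],1),"t",s["time_s"])
E
python3 go.py .589 -.2005 .2 85.4
```

```text
time_s: 0.6
tool_pos: [0.2946, -0.579, 0.2477]
eef_rot: [-2.593, -1.772, -0.0]
force: [0.5, -1.1, 0.2]
grip_width: 0.994
grip_force: 0.0
time_s: 0.9
tool_pos: [0.2945, -0.5791, 0.2477]
eef_rot: [-2.317, -2.121, -0.001]
force: [0.0, -1.0, -0.3]
grip_width: 0.995
grip_force: 0.0
pos [ 0.2945 -0.5791  0.2477] heading 84.94 shift mm [403.  260.   48.1] units [5.038 3.25  0.601] twist deg -0.46 share -0.0025 F [ 0.  -1.  -0.3] grip 0.995 0.0 t 0.9
```

```bash
python3 -m inch '[[0.42,0.27,0,-0.0025,85],[0.42,0.27,0,0,85],[0.42,0.27,0,0,85],[0.42,0.27,0.05,0,85],[0.42,0.27,0.05,0,85]]' >/dev/null; python3 -m inch '[[0.42,0.27,0.1,0,85],[0.42,0.27,0.1,0,85],[0.42,0.27,0.1,0,85],[0.42,0.27,0.1,0,85],[0.42,0.27,0.1,0,85]]' >/dev/null; python3 -m inch '[[0.42,0.27,0,0,85],[0.3,0.2,0,0,85],[0.1,0.07,0,0,85],[0,0,0,0,85]]'; python3 go.py .589 -.2005 .2 85.4
python3 - <<'E'
from bench import camera
import cv2,pickle
c=camera("wrist");pickle.dump(c,open("w1.pkl","wb"));cv2.imwrite("pics/w1.png",c["image"]);print(c["xyz"],c["orientation"])
E
```

```text
time_s: 2.3
tool_pos: [0.5863, -0.1987, 0.2]
eef_rot: [-2.308, -2.131, -0.0]
force: [-0.0, -0.9, 0.3]
grip_width: 0.994
grip_force: 0.0
pos [ 0.5863 -0.1987  0.2   ] heading 85.42 shift mm [-1.6  2.9  0. ] units [-0.02   0.036  0.   ] twist deg 0.02 share 0.0001 F [-0.  -0.9  0.3] grip 0.994 0.0 t 2.3
[ 0.59187241 -0.1289757   0.32535382] [ 2.86273964 -0.11580393 -0.01686736]
```

View pics/w1.png

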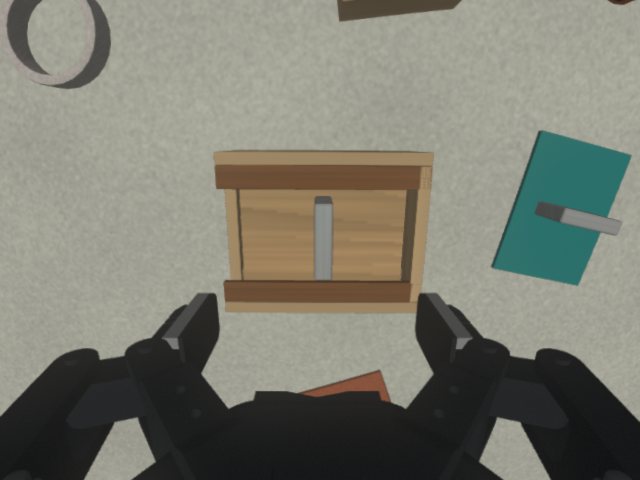

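The wrist view shows the bar's top at (315–331, 204–281), between the rails. The jaws straddle it, with their centre near column 317, so the bar sits slightly to the right. I'll measure it once more and descend.

```bash
python3 - <<'E'
from h import *;import pickle
c=pickle.load(open("w1.pkl","rb"))
q=px2w(c,[(315.5,204),(331,204),(332,281),(315.5,281)],.086);print(q.mean(0),ang((q[2]+q[3])/2,(q[0]+q[1])/2),q.round(4).tolist())
q=px2w(c,[(215,153),(433,153),(423,311),(226,311)],.07);print(q.mean(0),ang(q[0],q[1]),ang(q[3],q[2]))
E
python3 go.py .589 -.2005 .08 85.3
```

```text
[ 0.59087324 -0.20043967  0.086     ] 86.0280895864067 [[0.5874, -0.1703, 0.086], [0.5985, -0.1712, 0.086], [0.5951, -0.2306, 0.086], [0.5825, -0.2296, 0.086]]
[ 0.59190615 -0.19987383  0.07      ] -4.600701086603475 -4.657219080639562
pos [ 0.5853 -0.2006  0.1999] heading 85.3 shift mm [  0.5   3.8 119.9] units [0.006 0.047 1.499] twist deg -0.0 share -0.0 F [-0.8 -0.7 -0.8] grip 0.995 0.0 t 2.35
```

```bash
python3 -m inch '[[0.01,0.05,0.4,0,85],[0,0,0.4,0,85],[0,0,0.4,0,85],[0,0,0.3,0,70],[0,0,0,0,60]]' 60; python3 go.py .590 -.2005 .071 85.35
```

```text
time_s: 2.85
tool_pos: [0.5858, -0.2018, 0.0767]
eef_rot: [-2.31, -2.121, 0.008]
force: [-0.2, -0.1, -0.2]
grip_width: 0.705
grip_force: 0.0
pos [ 0.5858 -0.2018  0.0767] heading 85.13 shift mm [1.6 4.1 5.7] units [0.02  0.051 0.071] twist deg -0.22 share -0.0012 F [-0.2 -0.1 -0.2] grip 0.705 0.0 t 2.85
```

```bash
python3 -m inch '[[0.02,0.04,0.07,0,60],[0,0,0,0,60],[0,0,0,0,40],[0,0,0,0,40]]' 60;  python3 go.py .590 -.2005 .071 85.35
python3 - <<'E'
from bench import camera
import cv2
c=camera("wrist");cv2.imwrite("pics/w2.png",c["image"])
E
```

```text
time_s: 3.25
tool_pos: [0.5937, -0.1986, 0.0759]
eef_rot: [2.308, 2.129, 0.001]
force: [0.1, 0.1, -0.3]
grip_width: 0.467
grip_force: 0.0
pos [ 0.5937 -0.1986  0.0759] heading 85.37 shift mm [-2.2 -3.6  4.9] units [-0.027 -0.045  0.061] twist deg 0.02 share 0.0001 F [ 0.1  0.1 -0.3] grip 0.467 0.0 t 3.25
```

View pics/w2.png

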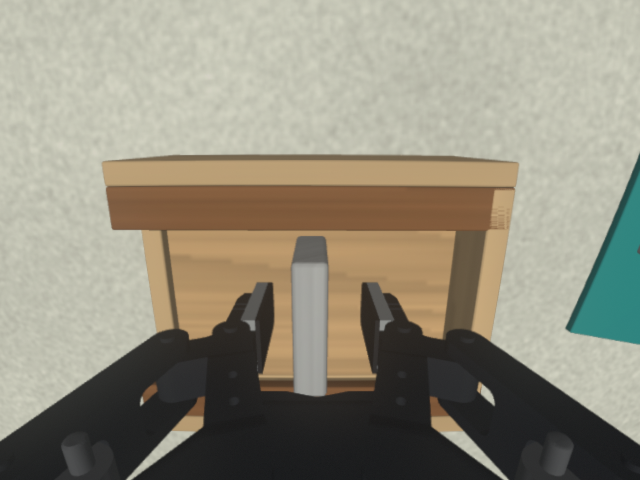

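The close view shows the bar at columns 292–328 and the pads' inner faces at 273 and 362. The jaws are therefore about 3.5 mm too far toward the back. I'll centre them, go down a little and close.

```bash
python3 -m inch '[[-0.02,-0.04,0.04,0,40],[0,0,0,0,30],[0,0,0,0,10],[0,0,0,0,0],[0,0,0,0,0]]' 60;python3 -m inch '[[0,0,0,0,0],[0,0,0,0,0],[0,0,0,0,0]]' 60;  python3 go.py .590 -.2005 .071 85.35
```

```text
time_s: 3.8
tool_pos: [0.5899, -0.1997, 0.0716]
eef_rot: [2.309, 2.13, -0.0]
force: [-0.2, -0.4, 1.1]
grip_width: 0.159
grip_force: 59.3
time_s: 4.1
tool_pos: [0.5899, -0.1996, 0.0716]
eef_rot: [2.309, 2.13, 0.0]
force: [-0.1, -0.2, 2.4]
grip_width: 0.154
grip_force: 59.3
pos [ 0.5899 -0.1996  0.0716] heading 85.38 shift mm [-0.9  0.1  0.6] units [-0.011  0.002  0.007] twist deg 0.03 share 0.0002 F [-0.1 -0.2  2.4] grip 0.154 59.3 t 4.1
```

```bash
python3 -m inch '[[0,0,-0.08,0,0],[0,0,-0.076,0,0],[0,0,0,0,0],[0,0,0,0,0]]' 60;  python3 go.py .4206 -.1859 .0841 85.35
python3 - <<'E'
from bench import camera
import cv2
c=camera("side");cv2.imwrite("pics/s2.png",cv2.resize(c["image"][100:280,300:500],None,fx=3,fy=3,interpolation=2))
E
```

```text
time_s: 4.5
tool_pos: [0.5898, -0.1997, 0.0842]
eef_rot: [2.309, 2.13, 0.0]
force: [0.6, -0.9, -1.5]
grip_width: 0.156
grip_force: 58.9
pos [ 0.5898 -0.1997  0.0842] heading 85.38 shift mm [ 1.000e-01 -1.698e+02  1.000e-01] units [ 1.000e-03 -2.122e+00  1.000e-03] twist deg 0.03 share 0.0002 F [ 0.6 -0.9 -1.5] grip 0.156 58.9 t 4.5
```

View pics/s2.png

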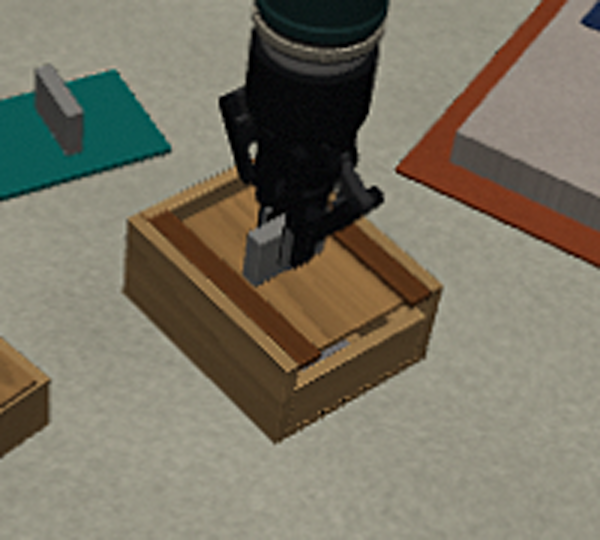

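The lid is up. A gap shows between its front edge and the lip near crop (345,345), and the wrist force matches the lid's weight. Next I'll slide it out along −y of the tool, which is the box's −x.

```bash
python3 -m inch '[[0,-0.06,0,0,0],[0,-0.15,0,0,0],[0,-0.15,0,0,0],[0,-0.1,0,0,0],[0,0,0,0,0]]';  python3 go.py .4206 -.1859 .0841 85.35
```

```text
time_s: 5.05
tool_pos: [0.5513, -0.1968, 0.0839]
eef_rot: [-2.309, -2.129, 0.002]
force: [-0.5, 0.9, -1.1]
grip_width: 0.152
grip_force: 58.9
pos [ 0.5513 -0.1968  0.0839] heading 85.34 shift mm [   0.3 -131.2    0. ] units [ 0.004 -1.64   0.   ] twist deg -0.01 share -0.0 F [-0.5  0.9 -1.1] grip 0.152 58.9 t 5.05
```

No resistance, so I'll continue.

```bash
python3 -m inch '[[0,-0.2,0,0,0],[0,-0.25,0,0,0],[0,-0.25,0,0,0],[0,-0.25,0,0,0],[0,-0.2,0,0,0]]';  python3 -m inch '[[0,-0.25,0,0,0],[0,-0.2,0,0,0],[0,-0.1,0,0,0],[0,0,0,0,0]]';  python3 go.py .4206 -.1859 .19 85.35
```

```text
time_s: 5.55
tool_pos: [0.4606, -0.1893, 0.0841]
eef_rot: [2.309, 2.13, 0.0]
force: [0.4, 0.1, -0.4]
grip_width: 0.156
grip_force: 58.9
time_s: 5.95
tool_pos: [0.4171, -0.1858, 0.0841]
eef_rot: [2.31, 2.129, -0.0]
force: [0.8, -0.3, -1.0]
grip_width: 0.154
grip_force: 58.9
pos [ 0.4171 -0.1858  0.0841] heading 85.36 shift mm [   0.2    3.5 -105.9] units [ 0.002  0.044 -1.323] twist deg 0.01 share 0.0 F [ 0.8 -0.3 -1. ] grip 0.154 58.9 t 5.95
```

```bash
python3 -m inch '[[0,0,-0.2,0,0],[0,0,-0.35,0,0],[0,0,-0.35,0,0],[0,0,-0.25,0,0],[0,0,-0.15,0,0]]';  python3 -m inch '[[0,0,0,0,0],[0,0,0,0,0]]';python3 go.py .5726 .2511 .19 85.35;  python3 - <<'E'
from bench import camera
import cv2
c=camera("side");cv2.imwrite("pics/s3.png",c["image"])
E
```

```text
time_s: 6.45
tool_pos: [0.4194, -0.186, 0.1899]
eef_rot: [2.306, 2.128, 0.003]
force: [0.7, -0.4, -2.2]
grip_width: 0.153
grip_force: 58.9
time_s: 6.65
tool_pos: [0.4176, -0.1856, 0.1874]
eef_rot: [-2.309, -2.13, 0.0]
force: [-0.8, 0.1, -1.0]
grip_width: 0.151
grip_force: 59.0
pos [ 0.4176 -0.1856  0.1874] heading 85.39 shift mm [447.8 119.4  -2.5] units [ 5.597  1.493 -0.032] twist deg 0.04 share 0.0002 F [-0.8  0.1 -1. ] grip 0.151 59.0 t 6.65
```

View pics/s3.png

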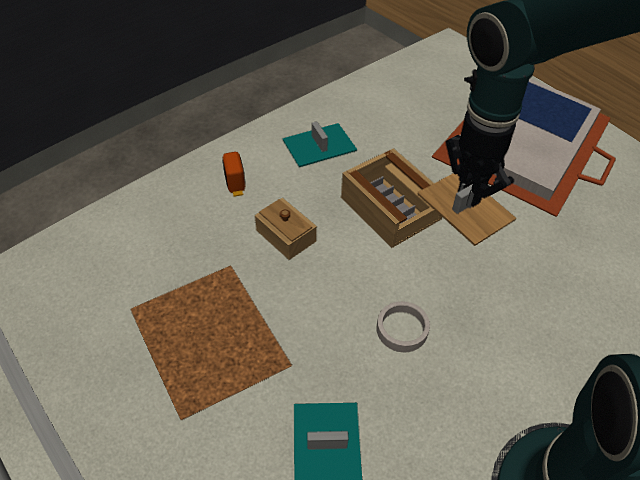

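The lid hangs level from the gripper around (470,205), clear of the box. Its underside is at about 0.155 m, well above the small box, so I'll carry it to the pad.

```bash
python3 -m inch '[[0.15,0.03,0,0,0],[0.3,0.06,0,0,0],[0.35,0.09,0,0,0],[0.4,0.1,0,0,0],[0.4,0.1,0,0,0]]' >/dev/null;  python3 -m inch '[[0.4,0.1,0,0,0],[0.4,0.1,0,0,0],[0.4,0.1,0,0,0],[0.4,0.1,0,0,0],[0.4,0.12,0,0,0]]'; python3 -m inch '[[0.4,0.12,0,0,0],[0.4,0.12,0,0,0],[0.4,0.12,0,0,0],[0.35,0.12,0,0,0],[0.25,0.1,0,0,0]]';python3 -m inch '[[0.15,0.05,0,0,0],[0.05,0.02,0,0,0],[0,0,0,0,0],[0,0,0,0,0]]'; python3 go.py .5726 .2511 .0376 85.35
```

```text
time_s: 7.7
tool_pos: [0.5119, 0.098, 0.1869]
eef_rot: [-2.307, -2.13, 0.002]
force: [0.5, -0.1, -1.0]
grip_width: 0.153
grip_force: 59.0
time_s: 8.2
tool_pos: [0.5694, 0.2389, 0.1866]
eef_rot: [-2.305, -2.132, 0.002]
force: [0.1, -0.3, -1.4]
grip_width: 0.152
grip_force: 59.0
time_s: 8.6
tool_pos: [0.5769, 0.2496, 0.1876]
eef_rot: [2.31, 2.129, -0.002]
force: [0.7, -0.4, -1.0]
grip_width: 0.157
grip_force: 59.0
pos [0.5769 0.2496 0.1876] heading 85.32 shift mm [  1.3  -4.3 150. ] units [ 0.016 -0.054  1.874] twist deg -0.03 share -0.0002 F [ 0.7 -0.4 -1. ] grip 0.157 59.0 t 8.6
```

```bash
python3 -m inch '[[0,-0.05,0.2,0,0],[0,0,0.35,0,0],[0,0,0.35,0,0],[0,0,0.35,0,0],[0,0,0.25,0,0]]' >/dev/null;  python3 -m inch '[[0,0,0.15,0,0],[0,0,0.06,0,0],[0,0,0,0,0],[0,0,0,0,0]]'; python3 go.py .5726 .2511 .0356 85.35
```

```text
time_s: 9.5
tool_pos: [0.574, 0.2514, 0.0523]
eef_rot: [2.309, 2.129, 0.003]
force: [-0.0, 1.0, -1.6]
grip_width: 0.158
grip_force: 59.0
pos [0.574  0.2514 0.0523] heading 85.37 shift mm [-0.4 -1.4 16.7] units [-0.005 -0.017  0.208] twist deg 0.02 share 0.0001 F [-0.   1.  -1.6] grip 0.158 59.0 t 9.5
```

```bash
python3 -m inch '[[0,0,0.06,0,0],[0,0,0.06,0,0],[0,0,0.04,0,0],[0,0,0.02,0,0],[0,0,0,0,0]]'; python3 -m inch '[[0,0,0.015,0,0],[0,0,0,0,0]]';python3 go.py .5726 .2511 .0356 85.35
```

```text
time_s: 10.0
tool_pos: [0.573, 0.2511, 0.0363]
eef_rot: [-2.309, -2.13, 0.001]
force: [-0.2, -0.3, -1.4]
grip_width: 0.155
grip_force: 59.0
time_s: 10.2
tool_pos: [0.5734, 0.2513, 0.0356]
eef_rot: [2.309, 2.13, 0.0]
force: [0.7, -0.8, -1.2]
grip_width: 0.154
grip_force: 59.0
pos [0.5734 0.2513 0.0356] heading 85.39 shift mm [-0.2 -0.7  0. ] units [-0.003 -0.009  0.   ] twist deg 0.04 share 0.0002 F [ 0.7 -0.8 -1.2] grip 0.154 59.0 t 10.2
```

```bash
python3 -m inch '[[0,0,0.012,0,0],[0,0,0,0,0]]'; python3 -m inch '[[0,0,0.012,0,0],[0,0,0,0,0],[0,0,0,0,0]]'
```

```text
time_s: 10.4
tool_pos: [0.5734, 0.2513, 0.0356]
eef_rot: [2.309, 2.13, 0.0]
force: [-1.5, -1.9, 5.0]
grip_width: 0.157
grip_force: 60.0
time_s: 10.7
tool_pos: [0.5734, 0.2513, 0.0356]
eef_rot: [2.309, 2.129, 0.0]
force: [-3.3, -2.1, 12.5]
grip_width: 0.154
grip_force: 61.0
```

The lid is on the pad: the upward force rose to 12.5 N with no further descent. I'll ease off, open and retreat.

```bash
python3 -m inch '[[0,0,-0.012,0,0],[0,0,0,0,20],[0,0,0,0,35],[0,0,0,0,45],[0,0,0,0,45]]' 20; python3 -m inch '[[0,0,0,0,45],[0,0,-0.15,0,45],[0,0,-0.3,0,45],[0,0,-0.4,0,45],[0,0,-0.4,0,45]]'; python3 -m inch '[[0,0,-0.4,0,45],[0,-0.3,-0.3,0,45],[0,-0.4,0,0,45],[0,-0.3,0,0,45],[0,0,0,0,45]]'
python3 - <<'E'
from bench import camera
import cv2,pickle
t=camera("top");s=camera("side");pickle.dump((t,s),open("e.pkl","wb"));cv2.imwrite("pics/end.png",cv2.vconcat([cv2.resize(t["image"][120:320,100:350],(625,300)) ,s["image"][190:430,5:630] if 0 else cv2.resize(s["image"][180:430,100:480],(625,300))]))
E
```

```text
time_s: 11.2
tool_pos: [0.5732, 0.2511, 0.0343]
eef_rot: [-2.309, -2.13, 0.0]
force: [0.3, 1.3, 0.4]
grip_width: 0.53
grip_force: 0.0
time_s: 11.7
tool_pos: [0.5731, 0.2513, 0.1362]
eef_rot: [-2.309, -2.13, 0.0]
force: [-0.5, 0.1, 0.4]
grip_width: 0.523
grip_force: 0.0
time_s: 12.2
tool_pos: [0.4904, 0.2586, 0.1919]
eef_rot: [2.305, 2.134, -0.001]
force: [0.4, 0.6, 0.5]
grip_width: 0.523
grip_force: 0.0
```

View pics/end.png

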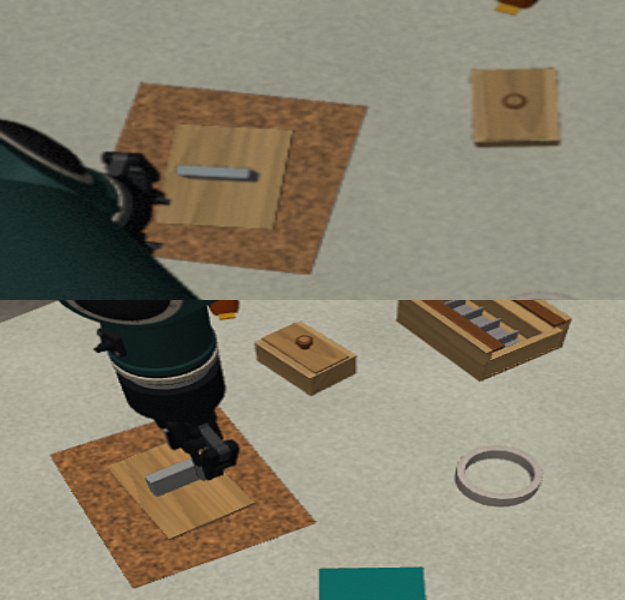

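The lid lies flat and bar up in the middle of the pad: upper panel (228,175), lower panel (180,490). The gripper is clear above it and the small box hasn't moved.

```bash
python3 -c "
from bench import ticket
print(ticket.close_job())"
```

```text
the job is handed in; nothing more can be done
None
```

I slid the lid out of the larger box and set it down flat, bar up, in the middle of the cork pad; the small box looks undisturbed, and I handed the job in at about 12 s without being shown the verdict.

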